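# Unstack the hub parts onto their outline pads

## Robot

A 6-joint arm with a two-finger parallel gripper is mounted at the origin on the work surface. World frame = base frame: x ahead of the robot, y to its left, z up, the work surface at z = 0. Lengths are in m, angles in degrees, forces in N, time in s.
With the tool pointing down it reaches from about 0.425 to 0.95 m from the base axis. Payload 14.7 kg.
Tool frame: the origin (TCP) lies at the very end of the fingers, on their centre line; the grasp point (between the pads) lies 19 mm behind it (manip.grasp_offset is the distance from the TCP to the grasp point, in m); z points along the fingers, y is the line along which they close (so a half turn about z gives the same grasp; the last joint's range is limited). The gripper opens to 85 mm and grips with 20 to 120 N. Pads are 22 mm wide; open, the fingers measure 114 mm over their backs; the gripper's body (76 mm by 85 mm) begins 54 mm behind the grasp point. The pads swing forward as they close: fully open they stand 13 mm farther back than shut.
Start: joints at [-69.076, 27.513, 91.461, -0, 61.026, -2.67], TCP at [0.26, -0.596, 0.2] pointing down, gripper open.
Joint ranges: [-157.49, 157.49], [-46.99, 117.5], [13.45, 153.17], [-89.5, 269.5], [5.16, 153.95], [-167.48, 167.48]. Speed limits (degrees/s): [108.29, 108.29, 136.94, 172.46, 172.46, 172.46].

## Interface

Orientations are given as [roll, pitch, yaw] about the fixed x, y, z axes, in that order (R = Rz(yaw) Ry(pitch) Rx(roll)).
In Python, from rig import manip gives the robot as it stands. The module is installed in compiled form; this text tells all that it offers.
- The arm moves only by the tool carry_out, never from a script. Its arguments are lists of equal length, an entry for each row: "dp": the shift along the world's x, y, z in cm, a list of three; "roll": the turn about the world's z in rad. In form: {"dp": [[tx, ty, tz], ...], "roll": [roll, ...]}. A call has 1 to 8 rows; each row shifts and turns the commanded pose from where the row before left it; what a row does not reach is not made up. A row lasts 1/12 s, in which the tool goes at most 41.7 mm and 7.16 degrees, less where a joint would pass 70% of its speed; a pose out of reach is approached as far as the arm can. A call with a gripper value outside its range is refused whole. "grip" is the opening in per cent of the stroke, from 0 (shut) to 100 (fully open), set as the call begins (left out, the last holds). The fingers move at their own pace and stop on an object; "squeeze" is the grip in N (left out, the last holds). Time passes only in rows, so rows that do not move let the fingers close. It gives the time, the measured TCP pose, the force, the opening and the grip force at its end, in the units of the state.
- manip.sense(): the state, without advancing time (a new reading comes with each control period).
- manip.get_image(name): name is "side" or "top"; returns a dict with "img" (480x640x3 uint8, red, green, blue), "range_z" (480x640 float32, m along the optical axis (not along the pixel's ray), 0 where there is no reading), "camera_matrix" (3x3 intrinsics, pixels), "world_to_cam" (4x4, takes a point from world to camera coordinates). Camera axes: x right, y down, z forward; pixel columns grow to the right and rows downward; lengths in m; the calibration is good to about 2 mm. A picture is of the moment at which its call begins.
- manip.job_done(): hands the job in; it is judged then, once.
The state is a dict: "clock": time; "qpos": joint angles; "dq": joint speeds; "joint_torque": joint torques, N m; "tool_pos": TCP position; "orientation": TCP orientation; "ft_force": force on the tool from outside, world axes, zero at the start; "moment": the same for the moment, N m; "gripper_width": finger opening in m; "finger_force": force on a finger pad.
Only numpy, scipy, OpenCV 4.12 (cv2) and the standard library are available. Lean on these libraries where they do the work, as an engineer would, in place of code of your own. Each camera call takes 0.05 s, during which the arm holds its last target. There are 200 camera calls.

## Task

Take the little stack of hub parts on the cart apart and set all four parts (square flange, gear, hexagon nut and brass bushing; the flange or the gear already stands beside the stack) each flat and right way up on the black pad that shows its own outline. Centre each on its outline, with the square flange turned to line up with its painted square. Don't tip any part over, and leave the spray can and the blue bin where they are.

Things in the scene. Friction and masses are not known exactly. Their poses are not given: they have to be found in the camera images.
- flange: Square cast flange plate, painted grey, 64 x 64 mm and 20 mm thick, with four dark bolt holes and a dark round bore marked on its flat top; 0.4 kg or so. Origin: centre of its underside; z up, x and y square to its sides. Stands on the cart deck (z = 0), either alone or as the foot of the stack.
- gear: Steel spur gear, a toothed disc 66 mm over the teeth and 20 mm thick, flat on top with a dark bore; it may be gripped across the teeth in any direction. Origin: centre of its underside, z up. Stands on the cart deck, either alone or as the foot of the stack.
- nut: Large bright hexagon nut, 46 mm across flats (53 mm over corners), 20 mm thick, with a dark bore. Origin: centre of its underside, z up; its own x axis is square to one pair of flats (the other pairs at 60 and 120 degrees). At the start it lies in the middle of the stack, on the flange or the gear.
- bushing: Brass flanged bushing: a round collar 30 mm across and 5 mm thick at the bottom, above it a round body 22 mm across; 30 mm high in all. Origin: centre of its underside, z up. At the start it stands on the nut, at the top of the stack.
- flange_pad: The flange's place: a flat black rubber pad 96 x 96 mm, 6 mm thick, fixed to the deck, with the flange's outline painted full size at its middle: a white 64 mm square with four dark dots and a dark round centre. Origin: centre of the pad's underside (its top, where the part stands, is 6 mm higher); x and y square to its sides and to the painted square.
- gear_pad: The gear's place: a flat black rubber pad 96 x 96 mm, 6 mm thick, fixed to the deck, with the gear's outline painted full size at its middle: a white 66 mm toothed disc with a dark centre. Origin: centre of the pad's underside (its top, where the part stands, is 6 mm higher); x and y square to its sides.
- nut_pad: The nut's place: a flat black rubber pad 96 x 96 mm, 6 mm thick, fixed to the deck, with the nut's outline painted full size at its middle: a white hexagon, 46 mm across flats, with a dark centre. Origin: centre of the pad's underside (its top, where the part stands, is 6 mm higher); x and y square to its sides.
- bushing_pad: The bushing's place: a flat black rubber pad 96 x 96 mm, 6 mm thick, fixed to the deck, with the bushing's outline painted full size at its middle: a small white ring 30 mm across. Origin: centre of the pad's underside (its top, where the part stands, is 6 mm higher); x and y square to its sides.
- can: Bystander, to be left alone: an upright loose spray can with a yellow band, 52 mm across, 130 mm high, on the robot's right. Origin: centre of its underside.
- bin: Bystander, to be left alone: an open blue plastic bin 130 x 100 mm, 70 mm high, with tool handles standing in it to about 100 mm, on the robot's left. Origin: centre of its underside.
Things that resemble listed ones, but are neither listed nor needed, are in the scene too. Leave any green or pink look-alike of the bushing_pad alone.

How it is judged (in metres and radians):
At the end, for the whole second after the job is handed in: Each of the four parts stands on the pad with its own outline: centre within 12 mm of the pad's centre, resting on the pad's top (within 3 mm), upright within 0.08 rad and at rest; the flange's sides are within 0.2 rad of the painted square's, any quarter turn counting alike (horizontal distance between flange and flange_pad below 0.012 m and z of flange in the frame of flange_pad between 0.003 and 0.009 m and angle between each of flange, gear, nut, bushing's own z axis and vertical below 0.08 rad and linear speed of each of flange, gear, nut, bushing below 0.01 m/s and angular speed of each of flange, gear, nut, bushing below 0.1 rad/s and horizontal distance between gear and gear_pad below 0.012 m and z of gear in the frame of gear_pad between 0.003 and 0.009 m and horizontal distance between nut and nut_pad below 0.012 m and z of nut in the frame of nut_pad between 0.003 and 0.009 m and horizontal distance between bushing and bushing_pad below 0.012 m and z of bushing in the frame of bushing_pad between 0.003 and 0.009 m and (angle between the x axis of flange and the x axis of flange_pad, either way round below 0.2 rad or angle between the x axis of flange and the y axis of flange_pad, either way round below 0.2 rad)); the robot touches nothing.
It fails at once if a part is tipped over (more than 0.7 rad) (angle between any of flange, gear, nut, bushing's own z axis and vertical above 0.7 rad).
It fails at once if the spray can is shifted by more than 20 mm (distance of can from where it was at the start of the episode above 0.02 m).
It fails at once if the blue bin is shifted by more than 20 mm (distance of bin from where it was at the start of the episode above 0.02 m).
It also fails if it takes over 99 s, if anything falls off the work surface, if the arm or the gripper's body presses on something with over 40 N, if the wrist force passes 120 N, or if a joint passes its speed limit or range.

## Working session

There is one attempt and no reset: what is moved stays moved. The work goes in short steps, Python scripts to look and compute and a tool call to move; the robot and the scene stay as the last step left them, time stands still between calls to the robot, and variables do not carry over. Pictures are saved under pics/ and viewed, at most 14 in all, crops included, and the job is handed in when it is done.

Besides the shell and the picture viewer there is one more tool, called as name(argument=value, ...) on one line, values as JSON. carry_out: Moves the arm, as the interface text tells. Its arguments: {"type":"object","properties":{"dp":{"type":"array","items":{"type":"array","items":{"type":"number"}}},"roll":{"type":"array","items":{"type":"number"}},"grip":{"type":"number"},"squeeze":{"type":"number"}},"required":["dp","roll"]}

```bash
mkdir -p pics; cat > h.py <<'E'
import numpy as np, cv2
from rig import manip
def snap(n,f=None):
    d=manip.get_image(n)
    np.savez('last_%s.npz'%n,**d)
    if f: cv2.imwrite('pics/'+f,d['img'][:,:,::-1])
    return d
def load(n): return dict(np.load('last_%s.npz'%n))
def world(d,u,v,z=None):
    """pixel -> world, by range or (z given) by plane"""
    K=d['camera_matrix'];T=np.linalg.inv(d['world_to_cam'])
    r=np.linalg.inv(K)@np.array([u,v,1.0])
    if z is None:
        s=d['range_z'][int(round(v)),int(round(u))]; return T[:3,:3]@(r*s)+T[:3,3]
    w=T[:3,:3]@r; return T[:3,3]+w*(z-T[2,3])/w[2]
E
python3 - <<'E'
from h import *
for n in('top','side'):
    d=snap(n,n+'0.png'); print(n,np.linalg.inv(d['world_to_cam'])[:3,3].round(3))
s=manip.sense();print(s,manip.grasp_offset)
E
```

```text
top [0.39  0.02  1.594]
side [-0.064 -0.89   0.824]
{'clock': 0.1, 'qpos': array([-6.90759217e+01,  2.75463759e+01,  9.14900621e+01,  1.11477023e-03,
        6.10266753e+01, -2.66987284e+00]), 'dq': array([ 0.01670938, -0.06989825, -0.16588448, -0.03913993, -0.05242303,
        0.00260425]), 'joint_torque': array([ 2.06212690e-04, -9.52258730e+01, -4.31039536e+01, -1.09549524e-04,
        5.25112744e-03, -1.66087909e-05]), 'tool_pos': array([ 0.26004561, -0.5952722 ,  0.19913581]), 'orientation': array([-1.79937001e+02, -3.91349217e-03,  2.35934084e+01]), 'ft_force': array([ 0.35752562, -0.1257747 , -0.50766778]), 'moment': array([-0.05329491,  0.02517101,  0.02286486]), 'finger_force': 0.0, 'gripper_width': 0.0853539469095097} 0.0187
```

View pics/top0.png

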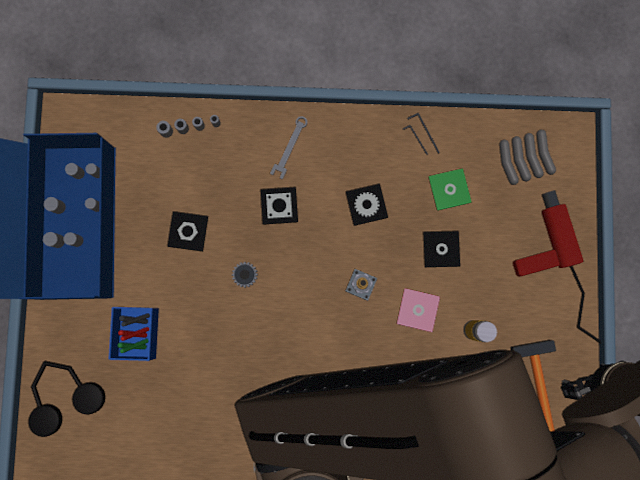

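View pics/side0.png

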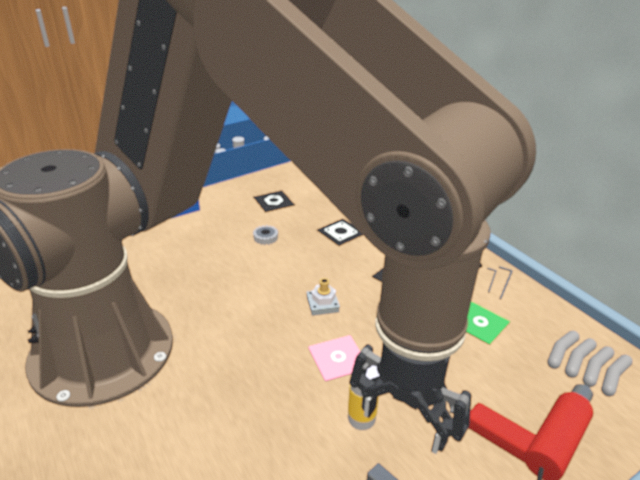

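Top view: the black pads are nut (188,231), flange (279,205), gear (367,204) and a ring pad (441,249). The gear stands alone at (245,275). The stack of flange, nut and bushing is at (361,285). The can is at (480,330) and the bin at (134,333).
Three pads could be the bushing pad: green (450,189), pink (418,310) and black (441,249). Only the black one fits the description. I'll confirm it in a crop.

```bash
python3 - <<'E'
from h import *
d=load('top');im=d['img'][:,:,::-1]
def crop(u,v,r=32,k=8): return cv2.resize(im[v-r:v+r,u-r:u+r],None,fx=260/(2*r),fy=260/(2*r),interpolation=cv2.INTER_CUBIC)
L=[(188,231),(279,205),(367,204),(441,249),(245,275),(361,285)]
c=[crop(*p) for p in L]
cv2.imwrite('pics/crops.png',np.vstack([np.hstack(c[:3]),np.hstack(c[3:])]))
# pads: dark blobs -> minAreaRect (filled hull)
g=im.max(2)
m=(g<60).astype(np.uint8)
for p in L[:4]:
    w=np.zeros_like(m);u,v=p;w[v-26:v+27,u-26:u+27]=m[v-26:v+27,u-26:u+27]
    n,lab,st,_=cv2.connectedComponentsWithStats(w); k=1+st[1:,4].argmax()
    pts=np.argwhere(lab==k)[:,::-1]
    W=np.array([world(d,a,b,.006)[:2] for a,b in pts])
    hull=cv2.convexHull((W*1000).astype(np.float32));r=cv2.minAreaRect(hull)
    print('pad',p,np.round(r[0],1),np.round(r[1],1),round(r[2],1),'z',world(d,u+17,v)[2].round(4))
# objects by height
ys,xs=np.mgrid[0:480,0:640]
K=d['camera_matrix'];T=np.linalg.inv(d['world_to_cam'])
P=np.dstack([(xs-K[0,2])/K[0,0],(ys-K[1,2])/K[1,1],np.ones(xs.shape)])*d['range_z'][...,None]
P=P@T[:3,:3].T+T[:3,3]
def obj(u,v,z0,z1,r=25):
    q=P[v-r:v+r,u-r:u+r].reshape(-1,3);q=q[(q[:,2]>z0)&(q[:,2]<z1)]
    R=cv2.minAreaRect((q[:,:2]*1000).astype(np.float32))
    print((u,v),z0,len(q),'mean',q.mean(0).round(4),'rect',np.round(R[0],1),np.round(R[1],1),round(R[2],1))
    return q
obj(245,275,.012,.028);obj(361,285,.012,.026);obj(361,285,.033,.047);obj(361,285,.058,.08)
obj(480,330,.1,.15);obj(134,333,.06,.075,35)
E
```

```text
pad (188, 231) [584.7 341. ] [94.8 94.6] 84.0 z 0.0037
pad (279, 205) [661. 103.] [95.  94.5] 5.8 z 0.0022
pad (367, 204) [ 671.8 -129.8] [95.1 94.2] 15.4 z 0.0042
pad (441, 249) [ 559.9 -330.4] [93.2 95.4] 1.9 z 0.0065
(245, 275) 0.012 462 mean [0.4751 0.1865 0.0206] rect [474.2 189.1] [91. 69.] 75.9
(361, 285) 0.012 304 mean [ 0.4557 -0.1158  0.0206] rect [ 458.2 -128.1] [ 90.2 101.3] 75.4
(361, 285) 0.033 186 mean [ 0.4596 -0.1172  0.0412] rect [ 460.9 -118.1] [45.6 48.5] 9.9
(361, 285) 0.058 61 mean [ 0.4607 -0.1173  0.0706] rect [ 460.6 -117.5] [20.2 20.5] 28.5
(480, 330) 0.1 400 mean [ 0.3498 -0.4098  0.1275] rect [ 349.4 -411.7] [49.1 48.9] 57.4
(134, 333) 0.06 491 mean [0.3139 0.4571 0.0683] rect [316.8 456.9] [104.6 130.3] 89.8
```

View pics/crops.png

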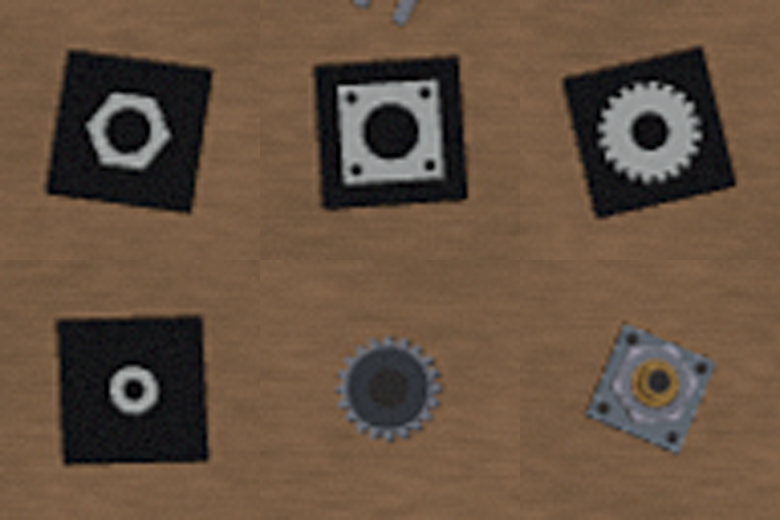

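The crop confirms it: the black pad at (441,249) carries the small ring, so it is the bushing pad. The nut, flange and gear pads are also confirmed. Next I'll fit the part poses.

```bash
cat >> h.py <<'E'
def cloud(d):
    ys,xs=np.mgrid[0:480,0:640];K=d['camera_matrix'];T=np.linalg.inv(d['world_to_cam'])
    P=np.dstack([(xs-K[0,2])/K[0,0],(ys-K[1,2])/K[1,1],np.ones(xs.shape)])*d['range_z'][...,None]
    return P@T[:3,:3].T+T[:3,3]
def widths(q,c,rad):
    q=q[np.hypot(*(q[:,:2]-c).T)<rad,:2]
    a=np.arange(0,180,5);return len(q),a,np.array([np.ptp(q@[np.cos(t),np.sin(t)]) for t in np.radians(a)])*1000
E
python3 - <<'E'
from h import *
d=load('top');P=cloud(d).reshape(-1,3)
C=np.array([(105,62),(195,100),(158,193),(67,155)])/4.0625+[329,253]
W=np.array([world(d,u,v,.02)[:2] for u,v in C]);print('flange',(W*1000).round(1),W.mean(0).round(4))
e=np.roll(W,-1,0)-W;print(np.linalg.norm(e,axis=1).round(4),(np.degrees(np.arctan2(e[:,1],e[:,0]))%90).round(1))
q=P[(P[:,2]>.032)&(P[:,2]<.05)];n,a,w=widths(q,[.4607,-.1173],.032);print(n);print(np.c_[a,w.round(1)].T.tolist())
q=P[(P[:,2]>.012)&(P[:,2]<.03)];q=q[np.hypot(*(q[:,:2]-[.4748,.188]).T)<.04]
print('gear',len(q),cv2.minEnclosingCircle((q[:,:2]*1000).astype(np.float32)),q.mean(0))
for u,v in ((386,386),):print('gear bore',world(d,245-32+(386-260)/4.0625,275-32+(386-260)/4.0625,.02))
for c,(u,v) in dict(nut=((127,131),(188,231)),fl=((390-260,131),(279,205)),ge=((650-520,131),(367,204)),bu=((134,389-260),(441,249))).items():
    print(c,world(d,v*0+u[0]/4.0625+u[1]*0+0 if 0 else u[0]/4.0625+u[0]*0+(0),0,0.006) if 0 else '')
E
```

```text
flange [[ 499.2 -102. ]
 [ 476.6 -160.4]
 [ 416.4 -138. ]
 [ 438.8  -79.1]] [ 0.4578 -0.1199]
[0.0626 0.0642 0.0629 0.0645] [68.9 69.6 69.1 69.3]
208
[[0.0, 5.0, 10.0, 15.0, 20.0, 25.0, 30.0, 35.0, 40.0, 45.0, 50.0, 55.0, 60.0, 65.0, 70.0, 75.0, 80.0, 85.0, 90.0, 95.0, 100.0, 105.0, 110.0, 115.0, 120.0, 125.0, 130.0, 135.0, 140.0, 145.0, 150.0, 155.0, 160.0, 165.0, 170.0, 175.0], [47.2, 45.9, 45.6, 46.5, 47.9, 49.0, 49.6, 49.9, 49.8, 49.3, 48.8, 47.9, 46.7, 45.5, 46.4, 47.6, 48.4, 48.9, 49.0, 48.7, 48.5, 48.0, 47.6, 47.2, 46.4, 46.1, 47.8, 49.4, 50.7, 51.6, 52.2, 52.3, 52.1, 51.4, 50.4, 49.0]]
gear 465 ((475.3891906738281, 186.6326446533203), 33.22444534301758) [0.47510559 0.18642351 0.02072114]
gear bore [0.47503737 0.18568379 0.02      ]
nut 
fl 
ge 
bu
```

carry_out(dp=[[1.0,2.5,0],[1.4,3.4,0],[1.4,3.4,0],[1.4,3.4,0],[1.4,3.4,0],[1.4,3.4,0],[1.4,3.4,0],[1.4,3.4,0]], roll=[0.027,0.027,0.027,0.027,0.027,0.027,0.027,0.027], grip=65, squeeze=40)

```text
clock: 0.77
tool_pos: [0.3683, -0.3309, 0.1996]
orientation: [-180.0, 0.0, 36.0]
ft_force: [0.8, 0.1, 0.5]
gripper_width: 0.0553
finger_force: 0.0
```

carry_out(dp=[[1.4,3.4,-0.8],[1.4,3.4,-0.8],[1.4,3.4,-0.8],[1.4,3.4,-0.8],[1.4,3.4,-0.8],[1.0,2.5,-0.8],[0,0,0],[0,0,0]], roll=[0,0,0,0,0,0,0,0])

```text
clock: 1.43
tool_pos: [0.4481, -0.1363, 0.1512]
orientation: [-179.9, 0.0, 36.1]
ft_force: [0.7, -0.9, 0.2]
gripper_width: 0.0558
finger_force: 0.0
```

carry_out(dp=[[1.26,1.89,0],[0,0,-2.5],[0,0,-2.5],[0,0,-2.5],[0,0,-1.5],[0,0,-1.0],[0,0,0],[0,0,0]], roll=[0,0,0,0,0,0,0,0])

```text
clock: 2.1
tool_pos: [0.4607, -0.1194, 0.0519]
orientation: [-180.0, 0.0, 35.9]
ft_force: [-0.1, 0.6, 1.8]
gripper_width: 0.0554
finger_force: 0.0
```

```bash
python3 - <<'E'
from h import *
s=manip.sense();print(s['tool_pos'],s['ft_force'])
d=snap('side')
c=d['world_to_cam']@[.46,-.117,.06,1];u=d['camera_matrix']@c[:3];u=(u/u[2])[:2].astype(int);print(u)
r=50;x,y=u
a=cv2.resize(d['img'][y-r:y+r,x-r:x+r,::-1],(500,500),interpolation=cv2.INTER_CUBIC)
cv2.imwrite('pics/s1.png',a)
E
```

```text
[ 0.46066621 -0.11937833  0.05186817] [-0.12798942  0.63981023  1.83941438]
[322 283]
```

View pics/s1.png

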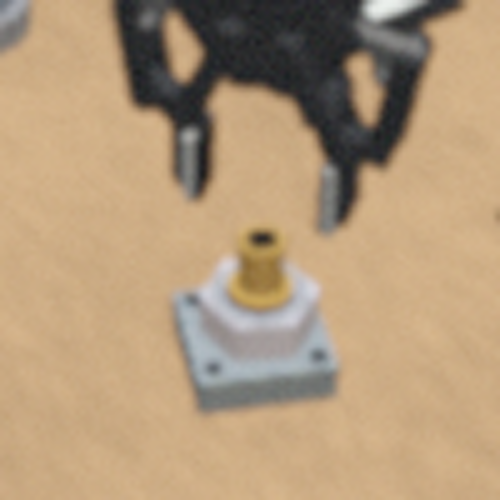

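The side crop shows both fingertips at about (190,192) and (330,228), apparently above the bushing top at (262,235). I'll measure the tips by range.

```bash
python3 - <<'E'
from h import *
d=load('side');x0,y0=322-50,283-50
for u,v in((190,185),(190,160),(205,180),(327,220),(327,190),(345,210),(262,232),(262,270),(262,300),(225,375)):
    print((u,v),world(d,x0+u/5,y0+v/5).round(4))
for t in (1,-1):
    a=np.radians(126);p=[.4607+t*.0277*np.cos(a),-.1194+t*.0277*np.sin(a),.052,1];c=d['camera_matrix']@(d['world_to_cam']@p)[:3];print('exp tip',((c/c[2])[:2]-[x0,y0])*5)
P=cloud(d).reshape(-1,3);q=P[(np.hypot(P[:,0]-.461,P[:,1]+.119)<.06)]
print(np.histogram(q[:,2],bins=np.arange(0,.15,.005)))
E
```

```text
(190, 185) [ 0.4358 -0.1014  0.0972]
(190, 160) [ 0.4346 -0.1032  0.1125]
(205, 180) [ 0.4458 -0.0979  0.0936]
(327, 220) [ 0.4747 -0.1504  0.095 ]
(327, 190) [ 0.4736 -0.1508  0.112 ]
(345, 210) [ 0.4773 -0.1594  0.1054]
(262, 232) [ 0.4627 -0.1187  0.0715]
(262, 270) [ 0.4575 -0.1273  0.0583]
(262, 300) [ 0.4558 -0.1305  0.044 ]
(225, 375) [ 0.4316 -0.1387  0.0175]
exp tip [200.12758769 253.54333043]
exp tip [316.61486174 284.08316826]
(array([321,  54,  49, 177, 114,  40,  38, 113,  86,  26,  18,  15,  18,
        37,  16,   0,   0,   9,  16,  24,  29,  31,  34,  28,  27,  24,
        46,  66,  97]), array([0.   , 0.005, 0.01 , 0.015, 0.02 , 0.025, 0.03 , 0.035, 0.04 ,
       0.045, 0.05 , 0.055, 0.06 , 0.065, 0.07 , 0.075, 0.08 , 0.085,
       0.09 , 0.095, 0.1  , 0.105, 0.11 , 0.115, 0.12 , 0.125, 0.13 ,
       0.135, 0.14 , 0.145]))
```

```bash
python3 - <<'E'
from h import *
def ch(n):
    s=manip.sense();d=snap(n);P=cloud(d).reshape(-1,3);q=P[(np.hypot(P[:,0]-.461,P[:,1]+.119)<.05)&(P[:,2]>.076)]
    print(n,s['clock'],s['tool_pos'].round(4),s['qpos'].round(2),np.sort(q[:,2])[:6].round(4))
ch('side');ch('side');ch('top')
# finger bottom check in the first side picture can't be redone; forward estimate only
E
```

```text
side 2.15 [ 0.4612 -0.1194  0.0524] [-18.16  26.71 121.47  -0.    31.78  35.91] [0.0852 0.0884 0.0887 0.0893 0.0893 0.0895]
side 2.2 [ 0.4614 -0.1193  0.0526] [-18.14  26.68 121.47  -0.    31.77  35.91] [0.0878 0.089  0.0891 0.0901 0.0901 0.0902]
top 2.25 [ 0.4615 -0.1193  0.0527] [-18.13  26.67 121.47  -0.    31.76  35.92] [0.1417 0.285  0.47   0.4702 0.4711 0.4716]
```

carry_out(dp=[[0,0,1.5],[0,0,1.5],[0,0,0],[0,0,0],[0,0,0],[0,0,0],[0,0,0]], roll=[0,0,0,0,0,0,0], grip=28)

```text
clock: 2.88
tool_pos: [0.4604, -0.1186, 0.0812]
orientation: [-180.0, 0.0, 36.0]
ft_force: [-1.0, 0.4, -0.7]
gripper_width: 0.0236
finger_force: 0.0
```

```bash
cat >> h.py <<'E'
def tips(c,r=.05,zmin=.076):
    s=manip.sense();d=snap('side');P=cloud(d).reshape(-1,3);q=P[(np.hypot(P[:,0]-c[0],P[:,1]-c[1])<r)&(P[:,2]>zmin)]
    print(s['tool_pos'].round(4),s['gripper_width'],'lowest',np.sort(q[:,2])[:10].round(4));return d
E
python3 - <<'E'
from h import *
d=tips([.461,-.119])
a=cv2.resize(d['img'][200:330,250:400,::-1],(600,520),interpolation=cv2.INTER_CUBIC);cv2.imwrite('pics/s2.png',a)
E
```

```text
[ 0.4604 -0.1186  0.0812] 0.023578853204010236 lowest [0.1099 0.113  0.1134 0.1141 0.1147 0.1153 0.1153 0.1154 0.116  0.1161]
```

View pics/s2.png

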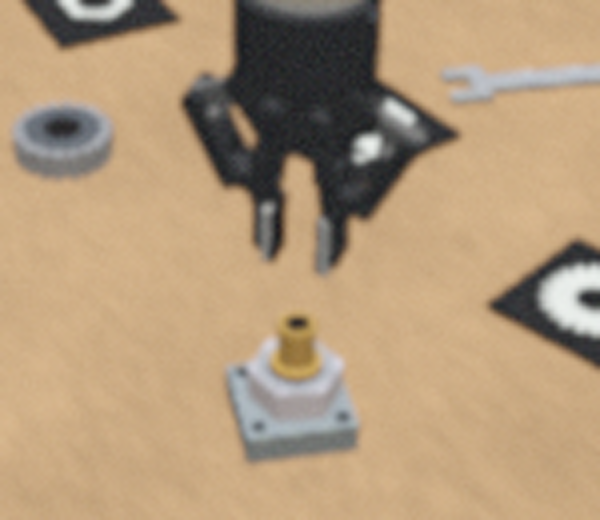

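The side crop shows the closing fingers with tips at (267,258) and (323,270), straight above the bushing top at (297,322). They are about 29 mm higher than the reported TCP. I'll check the tips in tool coordinates.

```bash
python3 - <<'E'
from h import *
d=load('side');P=cloud(d).reshape(-1,3);q=P[(np.hypot(P[:,0]-.461,P[:,1]+.119)<.04)&(P[:,2]>.1)&(P[:,2]<.135)]
a=np.radians(36);R=np.array([[np.cos(a),np.sin(a)],[-np.sin(a),np.cos(a)]])
t=(q[:,:2]-[.4604,-.1186])@R.T*1000
for x,z in sorted(zip(t.round(0).tolist(),(q[:,2]*1000).round(0)),key=lambda k:k[1])[::3]:print(x,z,end=' | ')
# bushing / deck check in side camera
b=P[(np.hypot(P[:,0]-.461,P[:,1]+.118)<.012)&(P[:,2]>.068)&(P[:,2]<.08)];print('\nbush top',b.mean(0),len(b))
E
```

```text
[6.0, 12.0] 110.0 | [-9.0, -20.0] 114.0 | [8.0, 10.0] 115.0 | [-6.0, 9.0] 116.0 | [-11.0, 12.0] 117.0 | [-11.0, 16.0] 118.0 | [-9.0, -17.0] 118.0 | [-11.0, 12.0] 119.0 | [-4.0, 10.0] 120.0 | [-11.0, 10.0] 120.0 | [10.0, 11.0] 121.0 | [-6.0, 21.0] 122.0 | [-10.0, -17.0] 122.0 | [-10.0, 15.0] 123.0 | [-8.0, -21.0] 124.0 | [1.0, 10.0] 125.0 | [-8.0, 13.0] 125.0 | [-13.0, 9.0] 125.0 | [-7.0, -25.0] 125.0 | [-11.0, 10.0] 126.0 | [-5.0, -27.0] 126.0 | [10.0, 11.0] 127.0 | [-9.0, -21.0] 127.0 | [-13.0, 16.0] 128.0 | [-11.0, -18.0] 128.0 | [-6.0, 21.0] 129.0 | [-9.0, 20.0] 129.0 | [-12.0, -20.0] 129.0 | [-6.0, 9.0] 130.0 | [-6.0, -20.0] 130.0 | [-10.0, -17.0] 130.0 | [-11.0, 17.0] 131.0 | [-12.0, 9.0] 131.0 | [-9.0, -17.0] 131.0 | [-1.0, 9.0] 132.0 | [-1.0, -27.0] 132.0 | [-12.0, -20.0] 132.0 | [-8.0, 11.0] 133.0 | [-6.0, 21.0] 134.0 | [-11.0, 15.0] 134.0 | [5.0, 12.0] 135.0 | [-10.0, -15.0] 135.0 | 
bush top [ 0.46023061 -0.12055915  0.06976507] 39
```

carry_out(dp=[[0,0,0],[0,0,0],[0,0,-1.5],[0,0,-1.5],[0,0,-1.0],[0,0,-0.5],[0,0,0],[0,0,0]], roll=[0,0,0,0,0,0,0,0], grip=55)

```text
clock: 3.6
tool_pos: [0.4607, -0.1187, 0.0367]
orientation: [-180.0, 0.0, 36.0]
ft_force: [0.2, 0.6, 0.1]
gripper_width: 0.0471
finger_force: 0.0
```

carry_out(dp=[[0,0,-0.5],[0,0,-0.5],[0,0,-0.2],[0,0,0],[0,0,0]], roll=[0,0,0,0,0])

```text
clock: 4.02
tool_pos: [0.4607, -0.1187, 0.0246]
orientation: [-180.0, 0.0, 36.0]
ft_force: [0.1, 0.5, 0.4]
gripper_width: 0.0465
finger_force: 0.0
```

```bash
python3 - <<'E'
from h import *
d=tips([.461,-.119],.05,.045)
a=cv2.resize(d['img'][230:330,272:372,::-1],(500,500),interpolation=cv2.INTER_CUBIC);cv2.imwrite('pics/s3.png',a)
E
```

```text
[ 0.4607 -0.1187  0.0246] 0.04653402179021068 lowest [0.045  0.0451 0.0452 0.0453 0.0454 0.0454 0.0455 0.0456 0.0457 0.0457]
```

View pics/s3.png

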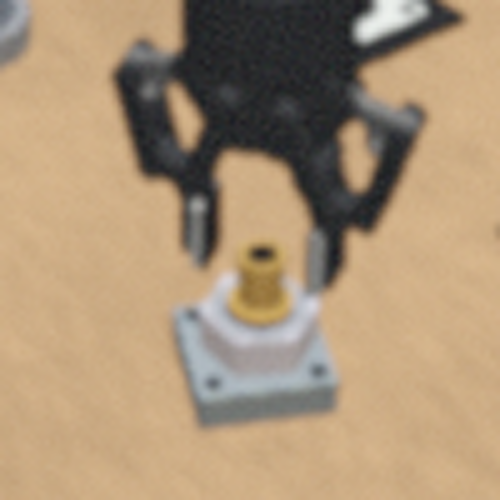

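The tips at (195,262) and (325,285) straddle the bushing body at (262,275), below its top. I'll lower a touch and close.

carry_out(dp=[[0,0,-0.3],[0,0,0],[0,0,0],[0,0,0],[0,0,0],[0,0,0],[0,0,0],[0,0,0]], roll=[0,0,0,0,0,0,0,0], grip=5, squeeze=40)

```text
clock: 4.73
tool_pos: [0.4608, -0.1187, 0.0217]
orientation: [-180.0, 0.0, 36.0]
ft_force: [-0.8, 0.9, -0.4]
gripper_width: 0.0204
finger_force: 39.1
```

carry_out(dp=[[0,0,0.3],[0,0,0.6],[0,0,1.0],[0,0,1.5],[0,0,1.5],[0,0,1.5],[0,0,0],[0,0,0]], roll=[0,0,0,0,0,0,0,0])

```text
clock: 5.4
tool_pos: [0.4616, -0.119, 0.0869]
orientation: [179.9, -0.1, 36.0]
ft_force: [0.0, -0.3, -1.5]
gripper_width: 0.0202
finger_force: 39.2
```

carry_out(dp=[[1.0,-2.1,0],[1.4,-3.0,0],[1.6,-3.4,0],[1.6,-3.4,0],[1.6,-3.4,0],[1.6,-3.4,0],[1.04,-2.44,0],[0,0,0]], roll=[0,0,0,0,0,0,0,0])

```text
clock: 6.07
tool_pos: [0.561, -0.3351, 0.0849]
orientation: [179.8, -0.0, 35.8]
ft_force: [-1.7, 1.7, 0.4]
gripper_width: 0.02
finger_force: 39.3
```

carry_out(dp=[[0,0,-2.0],[0,0,-2.0],[0,0,-2.0],[0,0,-1.5],[0,0,-0.8],[0,0,0],[0,0,0]], roll=[0,0,0,0,0,0,0])

```text
clock: 6.65
tool_pos: [0.5588, -0.3298, 0.0024]
orientation: [-179.9, 0.0, 36.0]
ft_force: [-1.3, -0.3, 0.2]
gripper_width: 0.0204
finger_force: 39.4
```

carry_out(dp=[[0.1,-0.05,-0.5],[0,0,-0.4],[0,0,-0.3],[0,0,-0.1],[0,0,0],[0,0,0]], roll=[0,0,0,0,0,0])

```text
clock: 7.15
tool_pos: [0.5602, -0.3307, -0.0102]
orientation: [180.0, -0.0, 36.0]
ft_force: [-0.1, -1.0, -0.5]
gripper_width: 0.0206
finger_force: 39.4
```

```bash
python3 - <<'E'
from h import *
d=tips([.56,-.33],.05,.02)
c=d['camera_matrix']@(d['world_to_cam']@[.56,-.33,.02,1])[:3];x,y=(c/c[2])[:2].astype(int);print(x,y)
a=cv2.resize(d['img'][y-50:y+50,x-50:x+50,::-1],(500,500),interpolation=cv2.INTER_CUBIC);cv2.imwrite('pics/s4.png',a)
E
```

```text
[ 0.5602 -0.3307 -0.0102] 0.02063339644092426 lowest [0.0203 0.0214 0.0217 0.022  0.0223 0.0224 0.0231 0.0235 0.0237 0.0237]
418 338
```

View pics/s4.png

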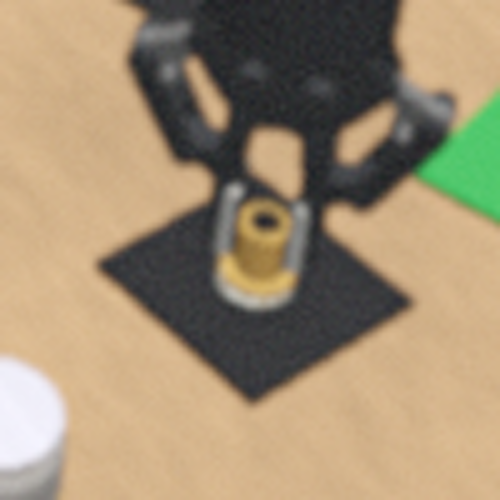

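The bushing at (260,260) hovers just over its ring. A white sliver shows at (255,298), so it is about 2 mm up. I'll lower and release.

carry_out(dp=[[0,0,-0.1],[0,0,-0.1],[0,0,0],[0,0,0]], roll=[0,0,0,0])

```text
clock: 7.53
tool_pos: [0.5603, -0.3307, -0.0123]
orientation: [180.0, -0.0, 36.0]
ft_force: [-0.9, 0.0, -0.6]
gripper_width: 0.02
finger_force: 39.4
```

carry_out(dp=[[0,0,0],[0,0,0],[0,0,0],[0,0,0.8],[0,0,2],[0,0,3],[0,0,3],[0,0,2]], roll=[0,0,0,0,0,0,0,0], grip=60)

```text
clock: 8.2
tool_pos: [0.5609, -0.3311, 0.0989]
orientation: [179.9, -0.0, 36.0]
ft_force: [0.6, -0.4, 0.1]
gripper_width: 0.0514
finger_force: 0.0
```

carry_out(dp=[[-1.0,2.1,0],[-1.4,3.0,0],[-1.6,3.4,0],[-1.6,3.4,0],[-1.6,3.4,0],[-1.6,3.4,0],[-1.1,2.4,0],[0,0,0]], roll=[0,0,0,0,0,0,0,0], grip=78)

```text
clock: 8.87
tool_pos: [0.4578, -0.1158, 0.0961]
orientation: [-179.9, 0.1, 36.1]
ft_force: [0.5, -0.5, 0.4]
gripper_width: 0.0667
finger_force: 0.0
```

carry_out(dp=[[0,0,0],[0,0,0]], roll=[0,0])

```text
clock: 9.03
tool_pos: [0.462, -0.12, 0.0963]
orientation: [179.9, -0.0, 36.0]
ft_force: [0.1, -0.2, -0.3]
gripper_width: 0.0668
finger_force: 0.0
```

```bash
python3 - <<'E'
from h import *
d=snap('side');P=cloud(d).reshape(-1,3)
q=P[(np.hypot(P[:,0]-.56,P[:,1]+.33)<.03)&(P[:,2]>.015)&(P[:,2]<.05)]
print('bushing',q.mean(0).round(4),q[:,2].max())
q=P[(np.hypot(P[:,0]-.56,P[:,1]+.33)<.03)&(P[:,2]>.033)&(P[:,2]<.042)];print('top',q.mean(0).round(4),len(q))
q=P[(np.hypot(P[:,0]-.46,P[:,1]+.118)<.032)&(P[:,2]>.037)&(P[:,2]<.044)];n,a,w=widths(q,[.46,-.118],.032)
R=cv2.minEnclosingCircle((q[:,:2]*1000).astype(np.float32))
print('nut top',n,q.mean(0).round(4),R,np.c_[a,w.round(0)].astype(int).tolist())
E
```

```text
bushing [ 0.5573 -0.3353  0.03  ] 0.039809276351445155
top [ 0.5599 -0.3336  0.0358] 66
nut top 246 [ 0.4592 -0.1221  0.0397] ((460.50274658203125, -121.76331329345703), 26.703018188476562) [[0, 47], [5, 48], [10, 49], [15, 50], [20, 50], [25, 50], [30, 50], [35, 50], [40, 49], [45, 49], [50, 48], [55, 49], [60, 50], [65, 51], [70, 52], [75, 53], [80, 53], [85, 53], [90, 53], [95, 53], [100, 52], [105, 51], [110, 50], [115, 49], [120, 48], [125, 48], [130, 49], [135, 50], [140, 51], [145, 51], [150, 51], [155, 51], [160, 51], [165, 49], [170, 48], [175, 48]]
```

carry_out(dp=[[-0.1,0.1,-2.5],[0,0,-2.5],[0,0,-2.0],[0,0,-1.5],[0,0,-1.0],[0,0,-0.5],[0,0,-0.3],[0,0,0]], roll=[0,0,0,0,0,0,0,0])

```text
clock: 9.75
tool_pos: [0.4604, -0.119, -0.0074]
orientation: [-180.0, 0.0, 35.9]
ft_force: [-0.1, -0.4, 0.1]
gripper_width: 0.0664
finger_force: 0.0
```

```bash
python3 - <<'E'
from h import *
d=tips([.461,-.119],.05,.045)
print(manip.sense()['ft_force'])
a=cv2.resize(d['img'][230:330,272:372,::-1],(500,500),interpolation=cv2.INTER_CUBIC);cv2.imwrite('pics/s5.png',a)
E
```

```text
[ 0.4604 -0.119  -0.0074] 0.06636764037120127 lowest [0.0451 0.0455 0.0456 0.0456 0.0461 0.0463 0.0466 0.0467 0.0467 0.0467]
[ 0.20426725  0.01705765 -0.39880775]
```

View pics/s5.png

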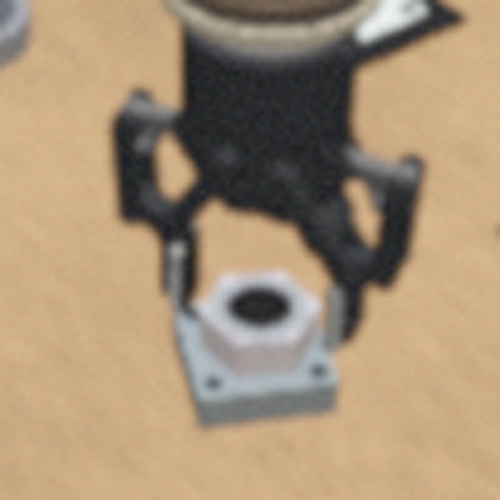

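The open fingers at (175,290) and (340,320) straddle the nut at (258,315), just clear of the flange. Both cameras put a flat pair near 123°, and the grip line is at 126°. Closing.

carry_out(dp=[[0,0,0],[0,0,0],[0,0,0],[0,0,0],[0,0,0],[0,0,0]], roll=[0,0,0,0,0,0], grip=30, squeeze=50)

```text
clock: 10.3
tool_pos: [0.4608, -0.1188, -0.0063]
orientation: [179.9, -0.1, 36.0]
ft_force: [-1.0, -1.7, 12.9]
gripper_width: 0.0445
finger_force: 49.1
```

carry_out(dp=[[0,0,0.2],[0,0,0.5],[0,0,1.0],[0,0,1.5],[0,0,2.0],[0,0,2.0],[0,0,1.0],[0,0,0]], roll=[0,0,0,0,0,0,0,0])

```text
clock: 10.97
tool_pos: [0.4616, -0.1191, 0.0771]
orientation: [179.8, -0.1, 36.0]
ft_force: [0.6, 0.3, -0.6]
gripper_width: 0.045
finger_force: 51.5
```

```bash
python3 - <<'E'
from h import *
d=tips([.461,-.119],.03,.045)
a=cv2.resize(d['img'][220:330,262:372,::-1],(500,500),interpolation=cv2.INTER_CUBIC);cv2.imwrite('pics/s6.png',a)
E
```

```text
[ 0.4616 -0.1191  0.0771] 0.04500335813306201 lowest [0.1012 0.1012 0.1019 0.1022 0.1025 0.1026 0.1026 0.1027 0.1036 0.1038]
```

View pics/s6.png

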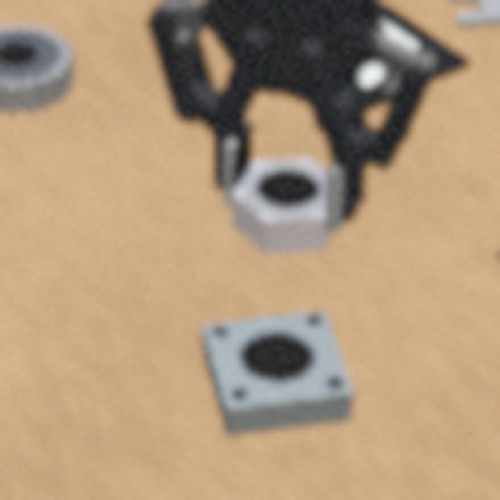

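The nut is held level at (285,205) and the flange is left on the deck at (278,370). Carrying it to the nut pad.

carry_out(dp=[[0.5,2.0,0],[0.9,3.4,0],[1.0,3.7,0],[1.0,3.7,0],[1.0,3.7,0],[1.0,3.7,0],[1.0,3.7,0],[1.0,3.7,0]], roll=[0,0,0,0,0,0,0,0])

```text
clock: 11.68
tool_pos: [0.5336, 0.1592, 0.0734]
orientation: [-180.0, 0.1, 36.0]
ft_force: [1.2, -1.0, -2.1]
gripper_width: 0.0448
finger_force: 51.5
```

carry_out(dp=[[1.0,3.7,0],[1.0,3.7,0],[1.0,3.7,0],[1.0,3.7,0],[0.6,2.2,0],[0,0,0],[0,0,0],[0,0,0]], roll=[0,0,0,0,0,0,0,0])

```text
clock: 12.35
tool_pos: [0.5791, 0.3266, 0.0732]
orientation: [-180.0, 0.1, 36.0]
ft_force: [0.5, -1.1, -2.1]
gripper_width: 0.0447
finger_force: 51.4
```

carry_out(dp=[[0.56,1.44,-1.5],[0,0,-2.0],[0,0,-2.0],[0,0,-1.5],[0,0,-0.9],[0,0,-0.4],[0,0,0],[0,0,0]], roll=[0,0,0,0,0,0,0,0])

```text
clock: 13.02
tool_pos: [0.5861, 0.3415, -0.0078]
orientation: [180.0, -0.0, 35.9]
ft_force: [1.1, -0.6, -0.7]
gripper_width: 0.045
finger_force: 51.5
```

carry_out(dp=[[0,0,-0.3],[0,0,-0.3],[0,0,-0.2],[0,0,0],[0,0,0]], roll=[0,0,0,0,0])

```text
clock: 13.43
tool_pos: [0.5857, 0.3418, -0.0163]
orientation: [-180.0, 0.0, 36.0]
ft_force: [0.6, -0.1, -0.6]
gripper_width: 0.0448
finger_force: 51.5
```

```bash
python3 - <<'E'
from h import *
d=snap('side')
c=d['camera_matrix']@(d['world_to_cam']@[.585,.341,.02,1])[:3];x,y=(c/c[2])[:2].astype(int);print(x,y)
a=cv2.resize(d['img'][y-45:y+45,x-45:x+45,::-1],(500,500),interpolation=cv2.INTER_CUBIC);cv2.imwrite('pics/s7.png',a)
E
```

```text
273 195
```

View pics/s7.png

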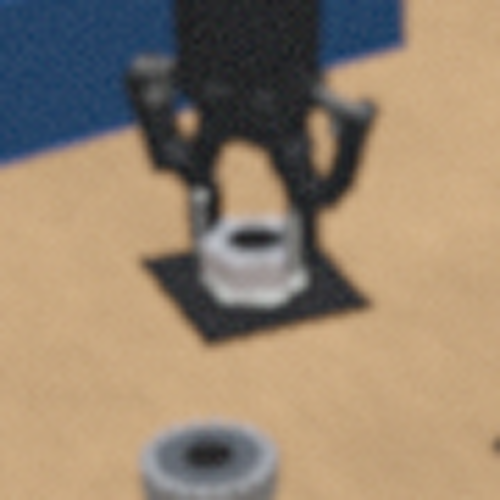

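The nut at (255,255) sits a few mm above its outline, which shows at (260,295), and it is well centred. Lowering until contact.

carry_out(dp=[[0,0,-0.15],[0,0,-0.15],[0,0,-0.1],[0,0,0],[0,0,0]], roll=[0,0,0,0,0])

```text
clock: 13.9
tool_pos: [0.5858, 0.3418, -0.0202]
orientation: [-180.0, -0.0, 36.0]
ft_force: [-1.0, 0.1, 4.6]
gripper_width: 0.045
finger_force: 52.0
```

carry_out(dp=[[0,0,0],[0,0,0],[0,0,0],[0,0,0.8],[0,0,2],[0,0,3],[0,0,3],[0,0,1]], roll=[0,0,0,0,0,0,0,0], grip=75)

```text
clock: 14.57
tool_pos: [0.5877, 0.3428, 0.0825]
orientation: [180.0, -0.3, 36.0]
ft_force: [1.1, -0.1, 0.4]
gripper_width: 0.064
finger_force: 0.0
```

carry_out(dp=[[-1.2,-1.7,0],[-2.2,-3.1,0],[-2.3,-3.2,0],[-2.3,-3.2,0],[-2.0,-2.8,0],[-1.08,-1.58,0],[0,0,0],[0,0,0]], roll=[0,0,0,0,0,0,0,0], grip=100)

```text
clock: 15.23
tool_pos: [0.4749, 0.1854, 0.0783]
orientation: [180.0, -0.0, 35.9]
ft_force: [1.5, -0.6, 0.5]
gripper_width: 0.0855
finger_force: 0.0
```

```bash
python3 - <<'E'
from h import *
print(manip.sense()['tool_pos'])
d=snap('side');P=cloud(d).reshape(-1,3)
def c(x,y,z0,z1,r):
    q=P[(np.hypot(P[:,0]-x,P[:,1]-y)<r)&(P[:,2]>z0)&(P[:,2]<z1)];print(len(q),q.mean(0).round(4),cv2.minEnclosingCircle((q[:,:2]*1000).astype(np.float32)))
c(.585,.341,.023,.03,.04);c(.475,.186,.017,.024,.045)
E
```

```text
[0.47493945 0.18536359 0.07826392]
81 [0.5801 0.339  0.0254] ((583.2217407226562, 337.71746826171875), 24.790685653686523)
249 [0.4746 0.182  0.0194] ((474.9427490234375, 182.70993041992188), 33.991355895996094)
```

carry_out(dp=[[0,0,-2.0],[0,0,-2.5],[0,0,-2.0],[0,0,-1.5],[0,0,-1.0],[0,0,-0.5],[0,0,0],[0,0,0]], roll=[0,0,0,0,0,0,0,0])

```text
clock: 15.95
tool_pos: [0.4754, 0.1864, -0.017]
orientation: [180.0, -0.0, 36.0]
ft_force: [0.3, 0.3, 0.2]
gripper_width: 0.0854
finger_force: 0.0
```

carry_out(dp=[[0,0,-0.4],[0,0,-0.3],[0,0,-0.2],[0,0,0],[0,0,0]], roll=[0,0,0,0,0])

```text
clock: 16.37
tool_pos: [0.475, 0.1859, -0.0262]
orientation: [180.0, -0.0, 36.0]
ft_force: [0.6, -0.3, 0.1]
gripper_width: 0.0852
finger_force: 0.0
```

carry_out(dp=[[0,0,0],[0,0,0],[0,0,0],[0,0,0],[0,0,0],[0,0,0]], roll=[0,0,0,0,0,0], grip=55, squeeze=60)

```text
clock: 16.87
tool_pos: [0.4751, 0.186, -0.0256]
orientation: [180.0, -0.0, 36.0]
ft_force: [-2.9, -0.3, 16.4]
gripper_width: 0.0634
finger_force: 61.4
```

carry_out(dp=[[0,0,0.2],[0,0,0.5],[0,0,1.0],[0,0,1.5],[0,0,2.0],[0,0,2.0],[0,0,1.0],[0,0,0]], roll=[0,0,0,0,0,0,0,0])

```text
clock: 17.53
tool_pos: [0.4764, 0.1864, 0.058]
orientation: [179.9, -0.2, 36.0]
ft_force: [1.7, -0.6, -2.4]
gripper_width: 0.0634
finger_force: 66.5
```

carry_out(dp=[[1.0,-1.6,0],[1.8,-2.9,0],[2.0,-3.2,0],[2.0,-3.2,0],[2.0,-3.2,0],[2.0,-3.2,0],[2.0,-3.2,0],[2.0,-3.2,0]], roll=[0,0,0,0,0,0,0,0])

```text
clock: 18.2
tool_pos: [0.623, -0.0528, 0.0546]
orientation: [-179.9, 0.1, 36.0]
ft_force: [0.9, 1.5, -3.6]
gripper_width: 0.0634
finger_force: 66.7
```

carry_out(dp=[[2.0,-3.2,0],[1.8,-2.9,0],[1.0,-1.6,0],[0,0,0],[0,0,0],[0,0,0]], roll=[0,0,0,0,0,0])

```text
clock: 18.7
tool_pos: [0.6698, -0.1276, 0.0545]
orientation: [-179.9, 0.1, 36.0]
ft_force: [-0.9, 1.0, -3.2]
gripper_width: 0.0631
finger_force: 66.9
```

carry_out(dp=[[0.2,-0.2,-1.0],[0,0,-1.5],[0,0,-1.5],[0,0,-1.3],[0,0,-0.9],[0,0,-0.4],[0,0,0],[0,0,0]], roll=[0,0,0,0,0,0,0,0])

```text
clock: 19.37
tool_pos: [0.6731, -0.1299, -0.0102]
orientation: [180.0, -0.0, 36.0]
ft_force: [0.1, -0.5, -2.7]
gripper_width: 0.0629
finger_force: 67.0
```

```bash
python3 - <<'E'
from h import *
print(manip.sense()['tool_pos'])
d=snap('side')
c=d['camera_matrix']@(d['world_to_cam']@[.672,-.130,.02,1])[:3];x,y=(c/c[2])[:2].astype(int);print(x,y)
a=cv2.resize(d['img'][y-45:y+45,x-45:x+45,::-1],(500,500),interpolation=cv2.INTER_CUBIC);cv2.imwrite('pics/s8.png',a)
E
```

```text
[ 0.67312682 -0.12992991 -0.01020419]
398 270
```

View pics/s8.png

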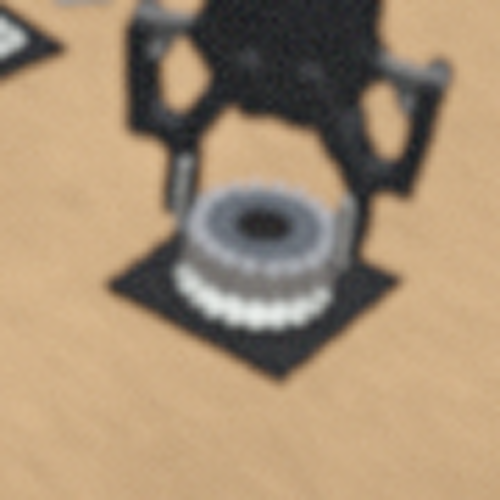

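The gear at (260,230) is level and centred over its outline at (255,310), about 10 mm up. Lowering.

carry_out(dp=[[0,0,-0.3],[0,0,-0.25],[0,0,-0.2],[0,0,-0.1],[0,0,-0.1],[0,0,0],[0,0,0]], roll=[0,0,0,0,0,0,0])

```text
clock: 20.0
tool_pos: [0.6729, -0.1301, -0.0194]
orientation: [-180.0, 0.0, 36.0]
ft_force: [-3.0, 0.3, 4.8]
gripper_width: 0.0634
finger_force: 67.9
```

carry_out(dp=[[0,0,0],[0,0,0],[0,0,0],[0,0,0.8],[0,0,2],[0,0,3],[0,0,3],[0,0,1]], roll=[0,0,0,0,0,0,0,0], grip=100)

```text
clock: 20.67
tool_pos: [0.6753, -0.1306, 0.0831]
orientation: [179.8, -0.2, 36.0]
ft_force: [1.4, -0.7, 0.2]
gripper_width: 0.0856
finger_force: 0.0
```

carry_out(dp=[[-1.8,0.1,0],[-3.4,0.2,0],[-3.7,0.2,0],[-3.7,0.2,0],[-3.7,0.2,0],[-3.2,0.1,0],[-1.8,0.1,0],[0,0,0]], roll=[0.072,0.072,0.072,0.072,0.072,0.072,0.072,0.072])

```text
clock: 21.33
tool_pos: [0.4554, -0.1182, 0.0784]
orientation: [-179.8, 0.0, 69.1]
ft_force: [-0.2, -0.1, -0.0]
gripper_width: 0.0852
finger_force: 0.0
```

```bash
python3 - <<'E'
from h import *
s=manip.sense();print(s['tool_pos'],s['orientation'])
d=snap('side');P=cloud(d).reshape(-1,3)
q=P[(np.hypot(P[:,0]-.46,P[:,1]+.119)<.055)&(P[:,2]>.016)&(P[:,2]<.025)]
print('flange',len(q),q.mean(0).round(4),cv2.minAreaRect((q[:,:2]*1000).astype(np.float32)))
q=P[(np.hypot(P[:,0]-.672,P[:,1]+.13)<.05)&(P[:,2]>.022)&(P[:,2]<.031)]
print('gear',len(q),q.mean(0).round(4),cv2.minEnclosingCircle((q[:,:2]*1000).astype(np.float32)))
c=d['camera_matrix']@(d['world_to_cam']@[.46,-.12,.02,1])[:3];x,y=(c/c[2])[:2].astype(int);print(x,y)
cv2.imwrite('pics/s9.png',cv2.resize(d['img'][y-40:y+40,x-40:x+40,::-1],(480,480),interpolation=cv2.INTER_CUBIC))
E
```

```text
[ 0.45535966 -0.11822912  0.07838715] [-1.79815183e+02  1.32523783e-02  6.91468650e+01]
flange 545 [ 0.457  -0.1226  0.0193] ((457.9629821777344, -121.60891723632812), (69.91287231445312, 63.93961715698242), 67.80609893798828)
gear 357 [ 0.6717 -0.1342  0.0254] ((673.6834716796875, -134.9338836669922), 35.88138961791992)
323 297
```

View pics/s9.png

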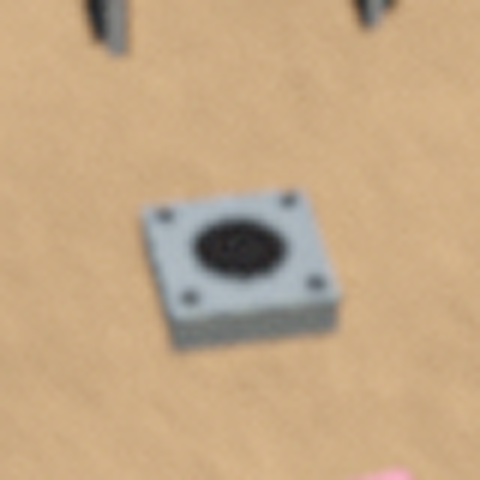

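The flange lies flat at (242,265), unmoved at about (0.458, −0.119), turned about 68–69°. The gripper is lined up with it.

carry_out(dp=[[0.2,-0.1,-2.0],[0,0,-2.5],[0,0,-2.0],[0,0,-1.5],[0,0,-1.0],[0,0,-0.5],[0,0,0],[0,0,0]], roll=[0,0,0,0,0,0,0,0])

```text
clock: 22.05
tool_pos: [0.4624, -0.1201, -0.0165]
orientation: [180.0, -0.0, 69.0]
ft_force: [0.5, 0.7, 0.6]
gripper_width: 0.0857
finger_force: 0.0
```

carry_out(dp=[[0,0,-0.4],[0,0,-0.25],[0,0,0],[0,0,0]], roll=[0,0,0,0])

```text
clock: 22.38
tool_pos: [0.4621, -0.1201, -0.0231]
orientation: [180.0, -0.0, 69.0]
ft_force: [0.2, 0.9, -0.0]
gripper_width: 0.0852
finger_force: 0.0
```

carry_out(dp=[[0,0,0],[0,0,0],[0,0,0],[0,0,0],[0,0,0],[0,0,0]], roll=[0,0,0,0,0,0], grip=55, squeeze=60)

```text
clock: 22.88
tool_pos: [0.4615, -0.1199, -0.0227]
orientation: [-180.0, 0.0, 69.0]
ft_force: [-5.4, 1.0, 19.0]
gripper_width: 0.0622
finger_force: 60.5
```

carry_out(dp=[[0,0,0.2],[0,0,0.5],[0,0,1.0],[0,0,1.5],[0,0,2.0],[0,0,2.0],[0,0,1.0],[0,0,0]], roll=[0,0,0,0,0,0,0,0])

```text
clock: 23.55
tool_pos: [0.4635, -0.1205, 0.061]
orientation: [179.8, -0.0, 69.0]
ft_force: [1.5, 0.3, -1.9]
gripper_width: 0.0617
finger_force: 66.1
```

carry_out(dp=[[1.2,1.3,0],[2.3,2.6,0],[2.5,2.8,0],[2.5,2.8,0],[2.5,2.8,0],[2.5,2.8,0],[2.5,2.8,0],[2.3,2.6,0]], roll=[0.056,0.056,0.056,0.056,0.056,0.056,0.056,0.056])

```text
clock: 24.22
tool_pos: [0.6456, 0.0869, 0.0575]
orientation: [-179.9, -0.0, 94.8]
ft_force: [0.8, 0.5, -2.4]
gripper_width: 0.0617
finger_force: 66.1
```

carry_out(dp=[[1.6,1.8,0],[0,0,0],[0,0,0],[0,0,0]], roll=[0,0,0,0])

```text
clock: 24.55
tool_pos: [0.6598, 0.1027, 0.0574]
orientation: [-179.9, 0.0, 94.7]
ft_force: [-0.6, -0.1, -3.5]
gripper_width: 0.0615
finger_force: 66.3
```

carry_out(dp=[[0,0,-1.0],[0,0,-1.5],[0,0,-1.5],[0,0,-1.3],[0,0,-0.9],[0,0,-0.4],[0,0,0],[0,0,0]], roll=[0,0,0,0,0,0,0,0])

```text
clock: 25.22
tool_pos: [0.661, 0.1028, -0.0072]
orientation: [-180.0, 0.0, 94.6]
ft_force: [-0.6, -0.0, -2.2]
gripper_width: 0.0615
finger_force: 66.3
```

```bash
python3 - <<'E'
from h import *
print(manip.sense()['tool_pos'])
d=snap('side')
c=d['camera_matrix']@(d['world_to_cam']@[.661,.103,.02,1])[:3];x,y=(c/c[2])[:2].astype(int);print(x,y)
cv2.imwrite('pics/s10.png',cv2.resize(d['img'][y-45:y+45,x-45:x+45,::-1],(500,500),interpolation=cv2.INTER_CUBIC))
E
```

```text
[ 0.66104977  0.10280478 -0.00720388]
340 226
```

View pics/s10.png

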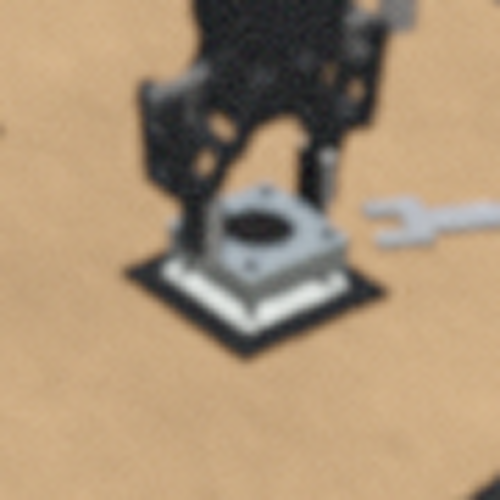

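The flange at (258,235) is parallel to its painted square at (255,300) and centred. Lowering until contact.

carry_out(dp=[[0,0,-0.3],[0,0,-0.25],[0,0,-0.2],[0,0,-0.1],[0,0,-0.1],[0,0,0],[0,0,0]], roll=[0,0,0,0,0,0,0])

```text
clock: 25.85
tool_pos: [0.6609, 0.103, -0.0165]
orientation: [-180.0, -0.0, 94.6]
ft_force: [-2.9, -0.7, 4.0]
gripper_width: 0.0617
finger_force: 67.1
```

Contact. Releasing, rising, then swinging aside toward the middle so the top camera can see.

carry_out(dp=[[0,0,0],[0,0,0],[0,0,0],[0,0,0.8],[0,0,2],[0,0,3],[0,0,3],[0,0,3]], roll=[0,0,0,0,0,0,0,0], grip=100)

```text
clock: 26.52
tool_pos: [0.6608, 0.1029, 0.1029]
orientation: [-180.0, 0.0, 94.6]
ft_force: [0.9, 0.2, 0.3]
gripper_width: 0.0855
finger_force: 0.0
```

carry_out(dp=[[-1.5,-1.0,1],[-2.5,-2,1],[-2.5,-2.5,1],[-2.5,-3,1],[-2,-3,1],[-2,-3,0],[-2,-3,0],[-2,-3,0]], roll=[0,0,0,0,0,0,0,0])

```text
clock: 27.18
tool_pos: [0.4901, -0.1032, 0.1521]
orientation: [179.9, 0.0, 94.7]
ft_force: [1.0, -0.3, 0.2]
gripper_width: 0.0858
finger_force: 0.0
```

carry_out(dp=[[-1,-3.5,0],[-1,-3.5,0],[-1,-3.5,0],[0,-2,0],[0,0,0],[0,0,0]], roll=[0,0,0,0,0,0])

```text
clock: 27.68
tool_pos: [0.4608, -0.2281, 0.1517]
orientation: [180.0, 0.0, 94.5]
ft_force: [-0.1, 0.8, 0.8]
gripper_width: 0.0854
finger_force: 0.0
```

```bash
python3 - <<'E'
from h import *
s=manip.sense();print(s['tool_pos'],s['clock'])
d=snap('side');t=snap('top','top1.png')
for n,dd in(('side',d),('top',t)):
    P=cloud(dd).reshape(-1,3)
    for nm,x,y,z,r in(('flange',.661,.103,.026,.05),('gear',.6718,-.1298,.026,.045),('nut',.5847,.341,.026,.04),('bush',.56,-.3304,.036,.025),('can',.35,-.41,.13,.04),('bin',.317,.457,.07,.1)):
        q=P[(np.hypot(P[:,0]-x,P[:,1]-y)<r)&(abs(P[:,2]-z)<.006)]
        if len(q)>8:
            R=cv2.minAreaRect((q[:,:2]*1000).astype(np.float32));print(n,nm,len(q),q.mean(0).round(4),np.round(R[0],0),np.round(R[1],0),round(R[2],1))
E
```

```text
[ 0.46083961 -0.2280771   0.15165905] 27.6833
side flange 48 [0.6581 0.1249 0.0249] [654. 123.] [58. 21.] 8.2
side gear 375 [ 0.6714 -0.1343  0.0252] [ 672. -132.] [68. 65.] 54.6
side nut 128 [0.5837 0.3349 0.0248] [584. 337.] [47. 50.] 16.2
side bush 79 [ 0.5592 -0.3337  0.035 ] [ 560. -333.] [22. 21.] 17.7
side can 532 [ 0.3483 -0.4176  0.1294] [ 349. -417.] [48. 48.] 62.2
side bin 313 [0.3129 0.4419 0.0684] [317. 454.] [113. 132.] 89.6
top flange 536 [0.6608 0.1039 0.0268] [661. 104.] [65. 63.] 2.1
top gear 401 [ 0.6732 -0.1292  0.0265] [ 674. -129.] [64. 64.] 4.7
top nut 241 [0.5859 0.3414 0.0268] [586. 342.] [49. 49.] 83.2
top can 76 [ 0.3456 -0.4283  0.1305] [ 344. -428.] [15. 40.] 69.4
top bin 425 [0.3135 0.4588 0.0698] [317. 457.] [102. 130.] 89.9
```

View pics/top1.png

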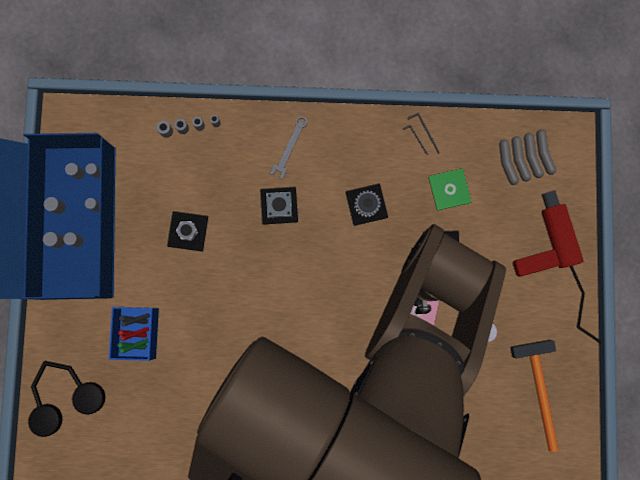

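The top picture shows the nut (187,230), flange (279,205) and gear (367,204) centred on their outlines. The side range puts the bushing on its own pad at the right height. The can and bin have not moved.

```bash
python3 -c "
from rig import manip
print(manip.job_done())"
```

```text
the job is handed in; nothing more can be done
None
```

I set all four parts flat on their own pads, each within about 2 mm of its outline's centre by the cameras, and handed the job in at about 28 s. No verdict came back.

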